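# Stack the next separator and friction disc in a brake pack

## Robot

A 6-joint arm with a two-finger parallel gripper is mounted at the origin on a cart in front of the work surface, level with it; the furniture and walls round the work are solid. World frame = base frame: x ahead of the robot, y to its left, z up, the work surface at z = 0. Lengths are in m, angles in rad, forces in N, time in s.
With the tool pointing down it reaches from about 0.35 to 0.975 m from the base axis. Payload 4.9 kg.
Tool frame: the origin (TCP) lies on the centre line of the jaws, within the pads' length; the fingertips stand manip.tip_reach ahead of it and the grasp point (between the pads) is the TCP (manip.tip_reach is the distance from the TCP to the fingertips, in m); z points along the fingers, y is the line along which they close (so a half turn about z gives the same grasp; the last joint's range is limited). The gripper opens to 85 mm and grips with 20 to 120 N. Pads are 22 mm wide; open, the fingers measure 114 mm over their backs; the gripper's body (76 mm by 85 mm) begins 54 mm behind the grasp point. The pads swing forward as they close: fully open they stand 13 mm farther back than shut.
Start: joints at [1.192, 0.053, 1.613, -0, 1.476, -0.119], TCP at [0.161, 0.604, 0.25] pointing down, gripper open.
Joint ranges: [-3.01, 3.01], [-1.01, 2.22], [0.06, 2.58], [-1.02, 4.17], [0.09, 2.62], [-3.14, 3.14]. Speed limits (rad/s): [2.57, 2.57, 3.14, 3.14, 3.14, 3.14].

## Interface

Orientations are given as a unit quaternion [w, x, y, z].
In Python, from plant import manip gives the robot as it stands. The module is installed in compiled form; this text tells all that it offers.
- The arm moves only by the tool move_arm, never from a script. Its argument "rows" is a list of rows, each a list of 7 numbers: the shift along the tool's x, y, z in cm, then the turn, a rotation vector about the tool's x, y, z in degrees, then the opening, from -1 (shut) to 1 (fully open). In form: [[tx, ty, tz, ax, ay, az, jaw], ...]. A call has 1 to 20 rows; each row shifts and turns the commanded pose from where the row before left it, along the tool's axes as they then stand; what a row does not reach is not made up. A row lasts 1/12 s, in which the tool goes at most 41.7 mm and 7.16 degrees, less where a joint would pass 70% of its speed; a pose out of reach is approached as far as the arm can. A call is refused whole if a number of a shift passes 4.17 or a number of a turn 7.16, either way. A call with a gripper value outside its range is refused whole. The fingers move at their own pace and stop on an object; the grip force is fixed at half the most. Time passes only in rows, so rows that do not move let the fingers close. It gives the time, the measured TCP pose, the force, the opening and the grip force at its end, in the units of the state.
- manip.state(): the state, without advancing time (a new reading comes with each control period).
- manip.grab_frame(name): name is "side" or "top" or "wrist"; returns a dict with "img" (384x512x3 uint8, blue, green, red), "mtx" (3x3 intrinsics, pixels), "k1" (the pictures are not rectified: a ray, as slopes to the right and down, at radius r is drawn at 1 + k1 r^2 times it, then the intrinsics apply), "R" (3x3) and "t" (3): a world point X has camera coordinates R X + t. Camera axes: x right, y down, z forward; pixel columns grow to the right and rows downward; lengths in m; the calibration is good to about 2 mm. A picture is of the moment at which its call begins. There is no depth.
- manip.job_done(): hands the job in; it is judged then, once.
The state is a dict: "time": time; "joint_pos": joint angles; "joint_vel": joint speeds; "joint_efforts": joint torques, N m; "tool_pos": TCP position; "tool_rot": TCP orientation; "contact_force": force on the tool from outside, world axes, zero at the start; "ft_torque": the same for the moment, N m; "gripper_width": opening from 0.0 (shut) to 1.0 (fully open); "grasp_force": force on a finger pad.
Only numpy, scipy, OpenCV 4.12 (cv2) and the standard library are available. Lean on these libraries where they do the work, as an engineer would, in place of code of your own. Each camera call takes 0.05 s, during which the arm holds its last target. There are 200 camera calls.

## Task

Carry on stacking the open holding brake. First turn the three-tabbed steel separator plate that lies loose on the drum's rim, without lifting it off the hub, until its tabs drop into the drum's three slots and it lies flat on the pack below. Then take the friction disc with the toothed bore from the blue mat and fit it over the splined hub, so that its teeth run down the splines and it lies flat on the separator; leave the other things on the bench where they are.

Things in the scene. Friction and masses are not known exactly. Their poses are not given: they have to be found in the camera images.
- brake_body: Open brake, fixed to the bench: round aluminium foot 164 mm across, 8 mm high; flange 140 mm across up to z = 14 mm with screw heads up to 21 mm; in its middle a drum and a splined hub (see drum_slot, hub_top). A first friction disc already lies in the drum, its top at z = 27 mm. Origin: centre of the underside, on the bench; x through the middle of one drum slot and one hub groove, z up.
- drum_slot (a point): Middle of the mouth of one slot, on the brake body's x axis. Dark drum wall, inner radius 39, outer radius 46 mm, flat rim at z = 48 mm, cut by three slots 25 mm wide at 0, 120 and 240 degrees from the body's x axis, open at the top and down to z = 23 mm.
- hub_top (a point): Centre of the top of the upright steel hub, z = 68 mm (20 mm above the drum's rim). Six straight splines 8 mm wide, core radius 14.5, tip radius 20 mm, tapered over the top 3 mm. The middles of the grooves between them lie at 0, 60, 120.. degrees from the body's x axis.
- tabbed_plate: Loose flat steel plate, 5 mm thick, 0.25 kg: ring of outer radius 37 mm, smooth bore of radius 21.5 mm round the hub, three tabs. It lies on the drum's rim (underside at z = 48 mm), turned 0.5 to 1.6 rad anticlockwise from matching the slots (every 120 degrees is alike). Push a tab sideways to turn it; over the slots it drops by itself to underside z = 27 mm. Origin: centre of the underside, z up.
- tab_end (a point): End of one tab, on the plate's x axis, at its top face. Three straight tabs at 0, 120 and 240 degrees, 20 mm wide, reaching radius 72 mm, so 26 mm beyond the drum wall; play in the slots 2.5 mm either side.
- toothed_disc: Friction disc flat on the blue mat (top z = 3 mm), 68 mm across, 10 mm thick, 0.2 kg, dark linings, both faces alike. Bore radius 21.5 mm with six teeth inwards to radius 16.5 mm (6 mm wide at the tip, 8 at the root), 2 mm play in the hub's grooves. Grip it across the rim; let go in the splines it slides down. Origin: centre of the underside; x through one tooth (every 60 degrees alike).
- disc_middle (a point): Middle of the toothed disc: on its axis, 5 mm above its underside (37 mm above the brake body's origin when in place).
- loupe: Bystander: black eye loupe, 37 mm across, 34 mm high, standing on the blue mat; origin at the centre of its underside.
- kapton_roll: Bystander: roll of amber tape lying flat, 68 mm across, 12 mm high; origin at the centre of its underside.
- flat_pliers: Bystander: pliers with blue handles lying flat, 121 mm long, 50 mm wide, 12 mm high; origin at the centre of the underside, length along its own y.
- torque_driver: Bystander: screwdriver with a blue handle lying flat, 186 mm long, 30 mm thick; origin at the centre of the underside, length along its own y.
- tweezers: Bystander: thin black tweezers lying flat near the front edge, 124 mm long, 21 mm wide, 9 mm high; origin at the centre of the underside, length along its own y.

How it is judged:
On the way, in this order (a step that is already met when the one before it is completed fails the run):
1. the tabbed plate has dropped into the slots and lies flat on the pack below (z of tabbed_plate in the frame of brake_body below 0.03 m and horizontal distance between tabbed_plate and brake_body below 0.006 m and angle between tabbed_plate's own z axis and vertical below 0.06 rad), for 0.2 s.
2. the toothed disc is down on the hub's splines and lies flat on the tabbed plate (z of disc_middle in the frame of brake_body below 0.04 m and horizontal distance between disc_middle and brake_body below 0.006 m), for 0.2 s.
At the end, for the whole second after the job is handed in: Tabbed plate flat in the slots (underside under 30 mm above the brake body's origin, within 6 mm of its axis, tilt under 0.06 rad); toothed disc flat on it, teeth in the splines (middle 34 to 40 mm above that origin, within 6 mm of the axis, tilt under 0.06 rad); both at rest (all of step 1 and all of step 2 and z of disc_middle in the frame of brake_body above 0.034 m and (angle between toothed_disc's own z axis and vertical below 0.06 rad or angle between toothed_disc's own z axis and vertical above 3.08 rad) and linear speed of each of toothed_disc, tabbed_plate below 0.02 m/s); the robot touches nothing.
It fails at once if the tabbed plate is lifted off the hub (z of tabbed_plate in the frame of brake_body above 0.068 m).
It fails at once if a bystander (loupe, tape roll, pliers, screwdriver, tweezers) is moved by more than 30 mm (distance of any of loupe, kapton_roll, flat_pliers, torque_driver, tweezers from where it was at the start of the episode above 0.03 m).
It also fails if it takes over 51 s, if anything falls off the work surface, if the arm or the gripper's body presses on something with over 40 N, if the wrist force passes 120 N, or if a joint passes its speed limit or range.

## Working session

There is one attempt and no reset: what is moved stays moved. The work goes in short steps, Python scripts to look and compute and a tool call to move; the robot and the scene stay as the last step left them, time stands still between calls to the robot, and variables do not carry over. Pictures are saved under pics/ and viewed, at most 10 in all, crops included, and the job is handed in when it is done.

Besides the shell and the picture viewer there is one more tool, called after ">>>" by a JSON object that holds its "method" and its "body". move_arm: Moves the arm, as the interface text tells. Its arguments: {"type":"object","properties":{"rows":{"type":"array","items":{"type":"array","items":{"type":"number"}}}},"required":["rows"]}

```bash
mkdir -p pics
cat > h.py <<'E'
import numpy as np, cv2
from plant import manip
def snap(n,f):
    d=manip.grab_frame(n); cv2.imwrite(f'pics/{f}.png',d['img']); 
    np.savez(f'pics/{f}.npz',**{k:d[k] for k in d}); return d
def ray(d,uv):
    uv=np.atleast_2d(np.array(uv,float)); K=np.array(d['mtx'],float); k=float(d['k1'])
    q=np.c_[(uv[:,0]-K[0,2])/K[0,0],(uv[:,1]-K[1,2])/K[1,1]]
    s=q.copy()
    for _ in range(30): s=q/(1+k*(s**2).sum(1,keepdims=True))
    R=np.array(d['R']);t=np.array(d['t'])
    return -R.T@t, np.c_[s,np.ones(len(s))]@R
def onplane(d,uv,z):
    c,r=ray(d,uv); return c+r*((z-c[2])/r[:,2:3])
def proj(d,X):
    X=np.atleast_2d(X); c=X@np.array(d['R']).T+np.array(d['t']); s=c[:,:2]/c[:,2:]
    s=s*(1+float(d['k1'])*(s**2).sum(1,keepdims=True)); K=np.array(d['mtx'])
    return np.c_[s[:,0]*K[0,0]+K[0,2],s[:,1]*K[1,1]+K[1,2]]
E
python3 - <<'E'
from h import *
a=snap('top','top0');b=snap('side','side0');c=snap('wrist','w0')
for d in (a,b,c): print(-np.array(d['R']).T@d['t'],d['mtx'][0][0],d['k1'])
print(manip.state(), manip.tip_reach)
E
```

```text
[0.30228307 0.20770467 1.26776924] 486.68106458426956 0.020196431323158945
[0.60889453 1.09385663 0.52357686] 369.8380986335943 -0.06345094203392733
[0.09212169 0.62191568 0.37327787] 319.5859246995333 0.007900284451214554
{'time': 0.15, 'joint_pos': array([ 1.19199914e+00,  5.32310781e-02,  1.61391789e+00,  1.75342888e-05,
        1.47602713e+00, -1.18970129e-01]), 'joint_vel': array([ 0.00097367, -0.00195635, -0.00294886,  0.00022292,  0.00264032,
        0.0001841 ]), 'joint_efforts': array([ 8.79960254e-06, -3.94240952e+01, -3.70723200e+01, -1.27158382e-04,
        4.64790894e-03,  1.26899344e-06]), 'tool_pos': array([0.16038516, 0.60361842, 0.24936565]), 'tool_rot': array([-2.03477679e-04,  1.29549187e-01,  9.91572681e-01, -7.65180758e-04]), 'contact_force': array([-7.57347619e-01, -4.86284666e-02,  4.81459122e-06]), 'ft_torque': array([ 0.05049859, -0.0084153 , -0.01836979]), 'grasp_force': 0.0, 'gripper_width': 1.0002621950432844} 0.019
```

View pics/top0.png

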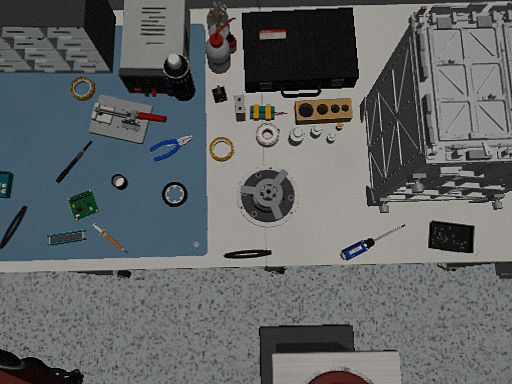

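View pics/side0.png

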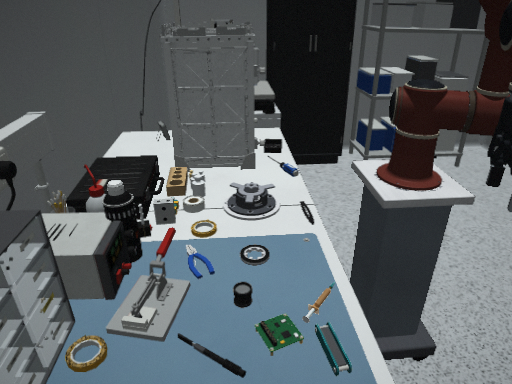

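Top view: brake body near (269,193), toothed disc at (175,194), loupe (119,182), pliers (170,147), tape (221,149), screwdriver (365,243), tweezers (247,254). I'll enlarge the work area.

Run:
```python
from h import *
d=np.load('pics/top0.npz'); I=d['img']
A=cv2.resize(I[155:230,150:310],None,fx=5,fy=5,interpolation=cv2.INTER_CUBIC)
cv2.imwrite('pics/c1.png',A)
for n,uv,z in [('disc',(175,194),.013),('body',(268,193),.05),('hub',(268,191),.068),('loupe',(119,182),.034),('tape',(221,149),.012),('pliers',(170,147),.01)]: print(n,onplane(d,uv,z))
```

```text
disc [[0.5588753  0.40049168 0.013     ]]
body [[0.54878985 0.15746178 0.05      ]]
hub [[0.55028075 0.15805919 0.068     ]]
loupe [[0.58948731 0.5426864  0.034     ]]
tape [[0.67940029 0.2783462  0.012     ]]
pliers [[0.68849672 0.41524549 0.01      ]]
```

View pics/c1.png

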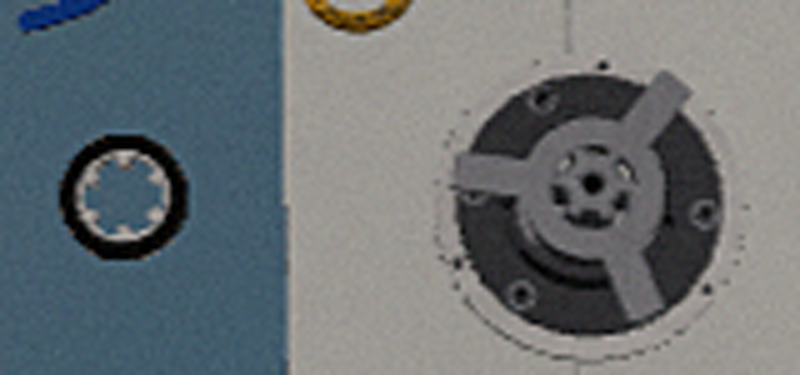

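>>> {"method": "move_arm", "body": {"rows": [[-4,-0.85,0,0,0,0,1],[-4,-0.85,0,0,0,0,1],[-4,-0.85,0,0,0,0,1],[-4,-0.85,0,0,0,0,1],[-4,-0.85,0,0,0,0,1],[-4,-0.85,0,0,0,0,1],[-4,-0.85,0,0,0,0,1],[-4,-0.85,0,0,0,0,1],[-4,-0.85,0,0,0,0,1],[-4,-0.85,0,0,0,0,1],[-4,-0.85,0,0,0,0,1],[0,0,0,0,0,0,1],[0,0,0,0,0,0,1]]}}

```text
time: 1.23
tool_pos: [0.5632, 0.3991, 0.2493]
tool_rot: [-0.001, 0.131, 0.991, -0.0]
contact_force: [-0.8, -0.1, 1.0]
gripper_width: 1.007
grasp_force: 0.0
```

Run:
```python
from h import *
d=snap('wrist','w1'); s=manip.state(); print(s['time'],s['tool_pos'],s['tool_rot'],np.array(d['R'])[2],-d['R'].T@d['t'])
print(proj(d,[[.559,.40,.013],[.55,.158,.05]]))
```

```text
1.2833 [0.56190018 0.40010576 0.24947877] [-7.66806641e-04  1.30242260e-01  9.91481873e-01 -2.49295721e-04] [ 0.26317289 -0.07202783 -0.96205614] [0.49511723 0.41753411 0.37346907]
[[260.21192476 159.72396057]
 [ 40.31175131 215.78788433]]
```

View pics/w1.png

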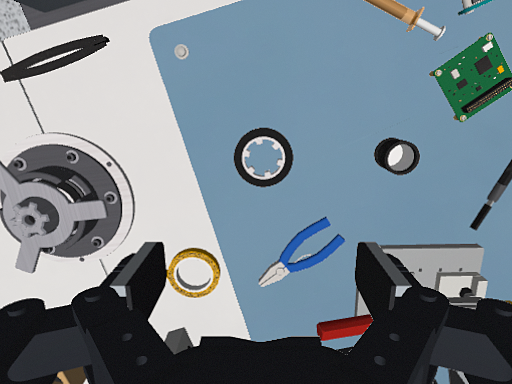

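The wrist view shows the toothed disc at (263,157) with six light teeth, the plate on the body at the left (~(40,215)), the tape (193,272) and the pliers (300,250). Next I measure the disc by projecting pixels onto z = 13 mm.

```bash
cat > m.py <<'E'
from h import *
def disc(d,c0,z):
    hsv=cv2.cvtColor(d['img'],cv2.COLOR_BGR2HSV)
    u,v=np.meshgrid(np.arange(512),np.arange(384)); P=onplane(d,np.c_[u.ravel(),v.ravel()],z)[:,:2]
    V=hsv[...,2].ravel(); S=hsv[...,1].ravel(); c=np.array(c0)
    for _ in range(6):
        r=np.hypot(*(P-c).T); dark=(r<.045)&(V<70)&(r>.012)
        # annulus of linings: circle through convex hull
        h=cv2.convexHull(P[dark].astype(np.float32))[:,0]
        A=np.c_[2*h,np.ones(len(h))]; x=np.linalg.lstsq(A,(h**2).sum(1),rcond=None)[0]; c=x[:2]; R=np.sqrt(x[2]+c@c)
    q=P-c; r=np.hypot(*q.T); th=np.arctan2(q[:,1],q[:,0])
    m=(r>.0172)&(r<.0205); w=(S[m]<60)&(V[m]>90)
    F=np.sum(w*np.exp(6j*th[m])); 
    return c,R,np.degrees(np.angle(F)/6),abs(F)/w.sum(),w.mean()
E
python3 - <<'E'
from m import *
print(disc(np.load('pics/w1.npz'),[.559,.40],.013))
print(disc(np.load('pics/top0.npz'),[.559,.40],.013))
E
```

```text
(array([0.55742076, 0.4036327 ]), np.float64(0.033123422360135796), np.float64(-0.9334111516838641), np.float64(0.6154260978938196), np.float64(0.46779661016949153))
(array([0.55896895, 0.40156623]), np.float64(0.03337032556860114), np.float64(0.3908852135836823), np.float64(0.3627478724682769), np.float64(0.5263157894736842))
```

>>> {"method": "move_arm", "body": {"rows": [[1,-4,0,0,0,0,1],[1,-4,0,0,0,0,1],[1,-4,0,0,0,0,1],[1,-4,0,0,0,0,1],[1,-4,0,0,0,0,1],[0.9,-3.5,0,0,0,0,1],[0,0,0,0,0,0,1],[0,0,0,0,0,0,1],[0,0,0,0,0,0,1]]}}

```text
time: 2.03
tool_pos: [0.4439, 0.1897, 0.2507]
tool_rot: [0.0, 0.129, 0.992, 0.0]
contact_force: [0.1, 0.0, 0.4]
gripper_width: 0.999
grasp_force: 0.0
```

Run:
```python
from m import *
d=snap('wrist','w2'); s=manip.state(); print(s['time'],s['tool_pos'],s['tool_rot'])
p=proj(d,[.55,.158,.055])[0].astype(int); print(p)
x0=max(p[0]-110,0);y0=max(p[1]-90,0)
cv2.imwrite('pics/c2.png',cv2.resize(d['img'][y0:y0+185,x0:x0+220],None,fx=3.2,fy=3.2,interpolation=cv2.INTER_CUBIC)); print(x0,y0)
```

```text
2.0833 [0.44427113 0.18986373 0.25064634] [3.27505450e-04 1.28633711e-01 9.91692051e-01 3.69728193e-04]
[256 267]
146 177
```

View pics/c2.png

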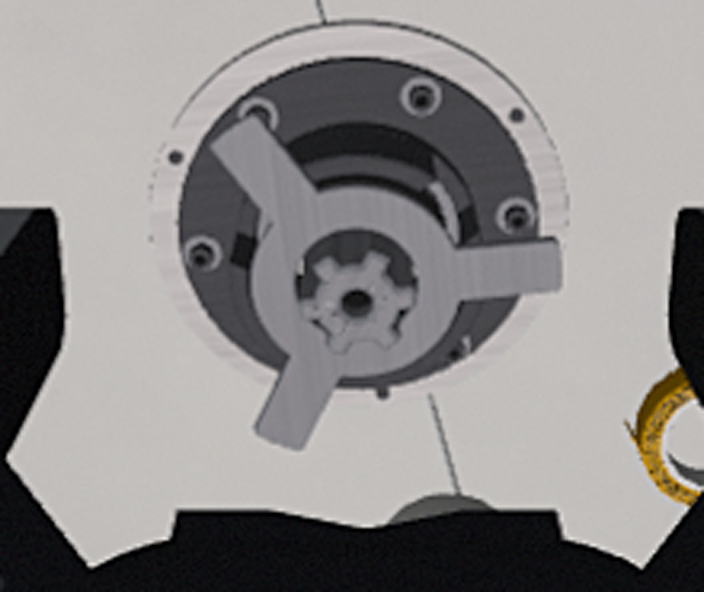

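Run:
```python
from m import *
d=np.load('pics/w2.npz')
f=lambda l:np.array(l)/3.2+[146,177]
hub=onplane(d,f([(357,300)]),.068)[0,:2]; print('hub',hub)
tabs=[[(212,147),(243,118)],[(559,238),(559,290)],[(255,430),(302,450)]]
for t in tabs:
    q=onplane(d,f(t),.053)[:,:2]; e=q.mean(0)-hub; print('tab',q.round(4).tolist(),np.linalg.norm(q[0]-q[1]),np.hypot(*e),np.degrees(np.arctan2(e[1],e[0])))
sp=f([(326,265),(375,256),(410,297),(384,343),(340,346),(309,306)])
q=onplane(d,sp,.068)[:,:2]-hub; a=np.degrees(np.arctan2(q[:,1],q[:,0])); print('spl',np.hypot(*q.T),a,a%60)
for n,l in [('slotL',(243,250)),('slotR',(445,205)),('slotB',(460,347))]:
    e=onplane(d,f([l]),.04)[0,:2]-hub; print(n,np.hypot(*e),np.degrees(np.arctan2(e[1],e[0])))
# flange outer circle / foot
for r,z in [(.07,.014),(.082,.008)]:
    print('flange proj', (proj(d,np.array([[hub[0]+r*np.cos(t),hub[1]+r*np.sin(t),z] for t in np.radians([0,90,180,270])]))-[146,177])*3.2)
# hub phase
u,v=np.meshgrid(np.arange(512),np.arange(384)); P=onplane(d,np.c_[u.ravel(),v.ravel()],.066)[:,:2]-hub
V=cv2.cvtColor(d['img'],cv2.COLOR_BGR2GRAY).ravel().astype(float); r=np.hypot(*P.T); m=(r>.0155)&(r<.0185); th=np.arctan2(P[m,1],P[m,0])
w=V[m]>110; F=np.sum(w*np.exp(6j*th)); print('phase spline',np.degrees(np.angle(F)/6),abs(F)/w.sum(),w.mean())
```

```text
hub [0.54679312 0.15975938]
tab [[0.4869, 0.1251], [0.4796, 0.1381]] 0.014963851145740762 0.06953066797964177 -156.11722928424496
tab [[0.5498, 0.2312], [0.5695, 0.227]] 0.0201174028297966 0.07053718251647834 79.48201951248025
tab [[0.5971, 0.1076], [0.6098, 0.1219]] 0.019122410186934974 0.07240180715556332 -38.4815013403471
spl [0.01660405 0.01740823 0.01782971 0.01877342 0.01848428 0.0163158 ] [-156.55389624  145.01598265   78.79858768   14.37717246  -33.18497326
  -96.87395923] [23.44610376 25.01598265 18.79858768 14.37717246 26.81502674 23.12604077]
slotL 0.04155551330548445 -110.34904940660881
slotR 0.03802586146653306 109.9703253885009
slotB 0.052246415969008336 31.907310738312614
flange proj [[402.4679514  380.19116778]
 [535.01729565 184.96894018]
 [309.09458713  60.35854246]
 [185.1491415  269.47938821]]
flange proj [[409.08516297 396.042552  ]
 [562.88565851 171.29880344]
 [301.20196712  25.74365659]
 [158.88173021 269.07542911]]
phase spline 22.70007582930797 0.33845312964802393 0.4560669456066946
```

Run:
```python
from m import *
hub=np.array([.5468,.1598])
rows=[]
d=np.load('pics/w2.npz')
a=np.radians(np.arange(-180,180,.5)); r=np.arange(.034,.056,.0002)
R,A=np.meshgrid(r,a,indexing='ij')
out=[]
for z in (.048,):
    X=np.c_[hub[0]+R.ravel()*np.cos(A.ravel()),hub[1]+R.ravel()*np.sin(A.ravel()),np.full(R.size,z)]
    p=proj(d,X).astype(np.float32).reshape(R.shape+(2,))
    out.append(cv2.remap(d['img'],p[...,0],p[...,1],cv2.INTER_CUBIC))
im=np.clip(np.vstack(out).astype(float)*1.8,0,255).astype(np.uint8)
for k in range(-180,180,30): cv2.putText(im,str(k),(int((k+180)*2),10),0,.35,(0,0,255))
big=cv2.resize(np.clip(d['img'][177:310,190:330].astype(float)*1.8,0,255).astype(np.uint8),(480,456),interpolation=cv2.INTER_CUBIC)
big=np.hstack([big,np.zeros((456,240,3),np.uint8)])
cv2.imwrite('pics/c3.png',np.vstack([im,big]))
```

```text
(no output)
```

View pics/c3.png

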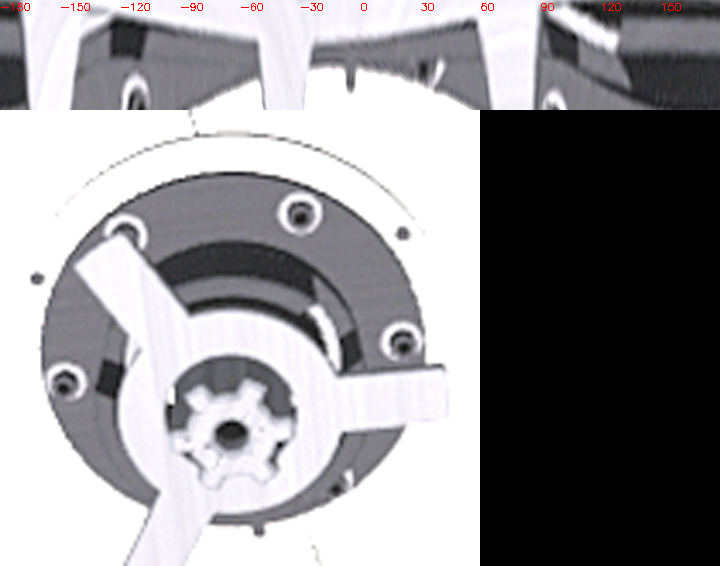

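The contrast-stretched crop and its polar strip show slot edges near 94..128° and -110°. So the slots lie at about -8, 112 and -128°, which agrees with the hub grooves. The tabs lie at about 81.5° (mod 120), so a 30° anticlockwise push of the +y tab seats it. I'll close the jaws and go beside that tab.

>>> {"method": "move_arm", "body": {"rows": [[-3.2,1.65,0,0,0,0,-1],[-3.2,1.65,0,0,0,0,-1],[-3.2,1.65,0,0,0,0,-1],[-3.2,1.65,0,0,0,0,-1],[0,0,0,0,0,-7.1,-1],[0,0,0,0,0,-7.1,-1],[0,0,0,0,0,-7.1,-1],[0,0,3.5,0,0,0,-1],[0,0,3.5,0,0,0,-1],[0,0,3.5,0,0,0,-1],[0,0,3.0,0,0,0,-1],[0,0,0,0,0,0,-1],[0,0,0,0,0,0,-1],[0,0,0,0,0,0,-1]]}}

```text
time: 3.25
tool_pos: [0.5864, 0.2208, 0.1171]
tool_rot: [0.001, -0.057, 0.998, 0.0]
contact_force: [0.3, -0.3, 1.0]
gripper_width: 0.002
grasp_force: 0.0
```

Run:
```python
from m import *
d=snap('wrist','w3'); s=manip.state(); print(s['time'],s['tool_pos'],s['tool_rot'],s['gripper_width'],s['joint_pos'])
e=snap('top','top3')
t=np.array(s['tool_pos']); print(proj(d,[t,t-[0,0,.019]]))
A=cv2.resize(e['img'][150:230,215:325],(550,400),interpolation=cv2.INTER_CUBIC)
cv2.imwrite('pics/c4.png',np.vstack([cv2.resize(d['img'],(0,0),fx=.5,fy=.5),]) if 0 else d['img'])
```

```text
3.3 [0.58704008 0.2207128  0.11831983] [ 2.31100445e-03 -5.64026948e-02  9.98405323e-01  4.54611639e-04] 0.0033342304407277235 [ 2.41017979e-01  1.67561716e-01  1.71762184e+00  4.78767108e-05
  1.25169872e+00 -1.44265886e+00]
[[258.90343165 271.02510629]
 [259.03624327 250.76643687]]
```

View pics/c4.png

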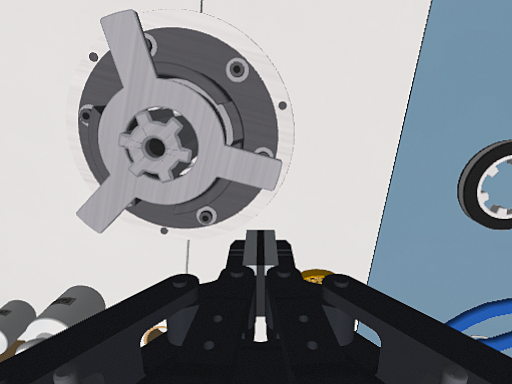

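Closed fingertips are at (259,240), clear on the CW side of the tab whose end lies at (282,158)-(274,190); the hub hole is at (155,147).

Run:
```python
from m import *
d=np.load('pics/w3.npz')
h=onplane(d,(155,147.5),.068)[0,:2]; q=onplane(d,[(282,158),(274,190)],.053)[:,:2]; e=q.mean(0)-h
print(h,q,np.linalg.norm(q[0]-q[1]),np.hypot(*e),np.degrees(np.arctan2(e[1],e[0])))
q2=onplane(d,[(103,16),(135,9)],.053)[:,:2]; e=q2.mean(0)-h
print(np.linalg.norm(q2[0]-q2[1]),np.hypot(*e),np.degrees(np.arctan2(e[1],e[0])))
q2=onplane(d,[(77,214),(98,234)],.053)[:,:2]; e=q2.mean(0)-h
print(np.linalg.norm(q2[0]-q2[1]),np.hypot(*e),np.degrees(np.arctan2(e[1],e[0])))
```

```text
[0.54788449 0.15946161] [[0.54840356 0.22996953]
 [0.56859722 0.22771321]] 0.02031932617984345 0.07018723865440206 81.30056028821124
0.017523011747695567 0.07099492938998879 -159.44008548465007
0.01754125334744348 0.07234730560304775 -39.116014160211655
```

>>> {"method": "move_arm", "body": {"rows": [[0,0,2,0,0,0,-1],[0,0,2,0,0,0,-1],[0,0,1.8,0,0,0,-1],[0,0,0,0,0,0,-1],[0.4,0.1,0,0,0,0,-1],[0.4,0.1,0,0,0,0,-1],[0.4,0.1,0,0,0,0,-1],[0.4,0.1,0,0,0,0,-1],[0.4,0.12,0,0,0,0,-1],[0.4,0.12,0,0,0,0,-1],[0.4,0.15,0,0,0,0,-1],[0.4,0.15,0,0,0,0,-1],[0,0,0,0,0,0,-1]]}}

```text
time: 4.43
tool_pos: [0.5508, 0.2255, 0.0569]
tool_rot: [-0.001, -0.056, 0.998, -0.0]
contact_force: [-0.6, 0.2, -0.3]
gripper_width: 0.002
grasp_force: 0.0
```

Run:
```python
from m import *
d=snap('wrist','w4'); s=manip.state(); print(s['time'],s['tool_pos'],s['contact_force'])
cv2.imwrite('pics/c5.png',d['img'])
```

```text
4.4833 [0.55116065 0.22539585 0.05682184] [0.62235006 0.4849027  0.28411633]
```

View pics/c5.png

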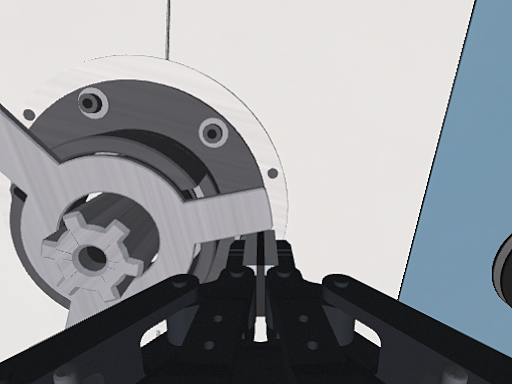

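The plate is still up on the rim and its tab has turned to about 105°, with the fingers in contact. I'll push the last few millimetres.

>>> {"method": "move_arm", "body": {"rows": [[0.25,0.12,0,0,0,0,-1],[0.25,0.12,0,0,0,0,-1],[0.2,0.1,0,0,0,0,-1],[0.15,0.08,0,0,0,0,-1],[0,0,0,0,0,0,-1],[0,0,0,0,0,0,-1]]}}

```text
time: 4.98
tool_pos: [0.5432, 0.2286, 0.0573]
tool_rot: [-0.0, -0.056, 0.998, -0.0]
contact_force: [-0.5, -0.8, -0.5]
gripper_width: -0.001
grasp_force: 0.0
```

Run:
```python
from m import *
d=snap('wrist','w5'); s=manip.state(); print(s['time'],s['tool_pos'],s['contact_force'])
cv2.imwrite('pics/c6.png',d['img'])
```

```text
5.0333 [0.54332763 0.22855992 0.05733913] [-0.14505945 -0.14366302  0.05961041]
```

View pics/c6.png

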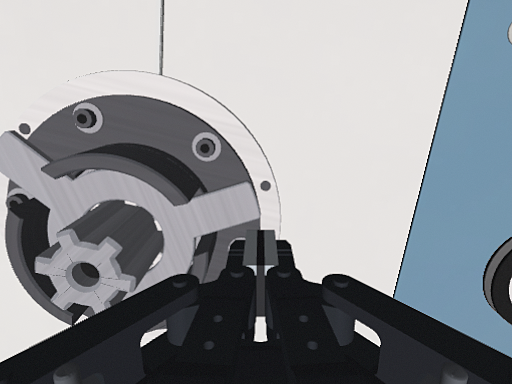

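The plate has dropped: the drum wall now stands above the ring and the tab at (220,205) lies low in its slot. Next I check the fingertip reach and the plate's height from the pictures already taken.

Run:
```python
from m import *
from scipy.spatial.transform import Rotation as Ro
print(manip.tip_reach)
def tool(d,uv,pos,q):
    T=Ro.from_quat([q[1],q[2],q[3],q[0]]); c,r=ray(d,uv); return T.inv().apply(c-pos),T.inv().apply(r)
d=np.load('pics/w1.npz'); c,r=tool(d,[(163,243),(357,243)],np.array([.5619,.4001,.2495]),[0,.1302,.9915,0])
for rr in r: print('open', c+rr*(np.sign(rr[1])*.0425-c[1])/rr[1], 'x=.011:',c+rr*(.011-c[0])/rr[0])
d=np.load('pics/w3.npz'); c,r=tool(d,[(261,230)],np.array([.587,.2207,.1183]),[0,-.0564,.9984,0])
print('shut',c+r[0]*(.011-c[0])/r[0][0])
d=np.load('pics/w5.npz')
for z in (.032,.053):
  h=onplane(d,(87,270),.068)[0,:2]; q=onplane(d,[(253,181),(260,216)],z)[:,:2]; e=q.mean(0)-h; print(z,h,np.linalg.norm(q[0]-q[1]),np.hypot(*e),np.degrees(np.arctan2(e[1],e[0])))
```

```text
0.019
open [ 0.00957509 -0.0425      0.00231454] x=.011: [ 0.011      -0.04149082 -0.00071253]
open [0.00732557 0.0425     0.00680117] x=.011: [ 0.011       0.03994499 -0.00098733]
shut [0.011      0.00095444 0.01872629]
0.032 [0.54544609 0.16027577] 0.01827241666639828 0.06924144260193653 111.68153484802424
0.053 [0.54544609 0.16027577] 0.015703409351813157 0.07149976752950689 116.74329719964744
```

>>> {"method": "move_arm", "body": {"rows": [[-0.3,0,-1,0,0,0,-1],[0,0,-4,0,0,0,-1],[0,0,-4,0,0,0,-1],[-0.65,3.44,0,0,0,0,1],[-0.65,3.44,0,0,0,0,1],[-0.65,3.44,0,0,0,0,1],[-0.6,3.44,0,0,0,0,1],[-0.6,3.44,0,0,0,0,1],[0,0,0,0,0,0,1],[0,0,0,0,0,0,1],[0,0,0,0,0,0,1]]}}

```text
time: 5.95
tool_pos: [0.5585, 0.4033, 0.1477]
tool_rot: [0.0, -0.056, 0.998, -0.0]
contact_force: [-0.2, -0.4, 0.1]
gripper_width: 1.0
grasp_force: 0.0
```

Run:
```python
from m import *
d=snap('wrist','w6'); s=manip.state(); print(s['time'],s['tool_pos'],s['tool_rot'])
print(proj(d,[.5577,.4032,.013]))
print(disc(d,[.5577,.4032],.013))
# white ring (metal core) centre: low saturation bright pixels enclosed
hsv=cv2.cvtColor(d['img'],cv2.COLOR_BGR2HSV)
m=((hsv[...,2]<70)*255).astype(np.uint8)
cs,h=cv2.findContours(m,cv2.RETR_CCOMP,cv2.CHAIN_APPROX_NONE)
for c,hh in zip(cs,h[0]):
    if 1500<cv2.contourArea(c)<20000:
        for z in (.003,.013):
            P=onplane(d,c[:,0],z)[:,:2]; A=np.c_[2*P,np.ones(len(P))]; x=np.linalg.lstsq(A,(P**2).sum(1),rcond=None)[0]
            R=np.sqrt(x[2]+x[:2]@x[:2]); print(hh[3],z,x[:2],R,np.std(np.hypot(*(P-x[:2]).T)))
# plate check from the top camera
```

```text
6.0 [0.55855582 0.40270211 0.14760221] [ 5.30819119e-05 -5.56655514e-02  9.98449458e-01 -1.53619902e-04]
[[259.74274511 185.50437057]]
(array([0.55729811, 0.40361971]), np.float64(0.03344022578437656), np.float64(-0.5173067322259498), np.float64(0.5332787149273147), np.float64(0.5055555555555555))
-1 0.003 [0.60067886 0.55910945] 0.026907670339186975 0.004501065995791599
-1 0.013 [0.59649609 0.55303364] 0.025906456198993618 0.004333584721336167
-1 0.003 [0.56001359 0.40382042] 0.03451945842258705 0.0003584962080651569
-1 0.013 [0.55734394 0.4035228 ] 0.033235015382750574 0.0003451568342656335
88 0.003 [0.56059559 0.40392125] 0.02639914784264951 0.00025532046596633644
88 0.013 [0.55790428 0.40361988] 0.025416855441378408 0.00024582018379438157
```

>>> {"method": "move_arm", "body": {"rows": [[0.1,0.06,3.5,0,0,0,1],[0,0,3.5,0,0,0,1],[0,0,3,0,0,0,1],[0,0,2,0,0,0,1],[0,0,1.2,0,0,0,1],[0,0,0,0,0,0,1],[0,0,0,0,0,0,1]]}}

```text
time: 6.58
tool_pos: [0.5577, 0.4031, 0.0157]
tool_rot: [-0.0, -0.055, 0.998, -0.0]
contact_force: [0.0, -0.1, 0.3]
gripper_width: 1.001
grasp_force: 0.0
```

>>> {"method": "move_arm", "body": {"rows": [[0,0,0,0,0,0,-1],[0,0,0,0,0,0,-1],[0,0,0,0,0,0,-1],[0,0,0,0,0,0,-1],[0,0,0,0,0,0,-1]]}}

```text
time: 7.0
tool_pos: [0.5595, 0.4049, 0.019]
tool_rot: [0.003, -0.056, 0.998, 0.001]
contact_force: [0.1, -0.5, 6.6]
gripper_width: 0.762
grasp_force: 67.2
```

>>> {"method": "move_arm", "body": {"rows": [[0,0,-1,0,0,0,-1],[0,0,-3,0,0,0,-1],[0,0,-4,0,0,0,-1],[0,0,-4,0,0,0,-1],[0,0,0,0,0,0,-1],[0,0,0,0,0,0,-1]]}}

```text
time: 7.5
tool_pos: [0.5593, 0.4051, 0.1407]
tool_rot: [0.004, -0.056, 0.998, 0.002]
contact_force: [0.5, 0.1, -2.7]
gripper_width: 0.756
grasp_force: 67.4
```

Run:
```python
from m import *
d=snap('wrist','w7'); e=snap('top','top7'); f=snap('side','side7'); s=manip.state(); print(s['time'],s['tool_pos'],s['tool_rot'],s['contact_force'],s['gripper_width'],s['grasp_force'])
t=s['tool_pos']; p=proj(d,t-[0,0,.0]); print(p)
A=d['img'][120:340,140:380]; A=cv2.resize(A,(600,550),interpolation=cv2.INTER_CUBIC)
q=proj(f,t)[0].astype(int); B=f['img'][max(0,q[1]-45):q[1]+45,max(0,q[0]-32):q[0]+33]; print(q,B.shape)
B=cv2.resize(B,(195,270),interpolation=cv2.INTER_CUBIC); B=np.vstack([B,np.zeros((280,195,3),np.uint8)])
cv2.imwrite('pics/c7.png',np.clip(np.hstack([A,B])*1.6,0,255).astype(np.uint8))
```

```text
7.65 [0.55586321 0.40306958 0.13305999] [-1.80625127e-03 -5.59742116e-02  9.98430199e-01 -8.73962649e-04] [ 1.91939953e-03 -6.80539711e-02 -2.99726607e+00] 0.7552724270266641 67.42416226996284
[[255.51023902 252.37921964]]
[255 207] (90, 65, 3)
```

View pics/c7.png

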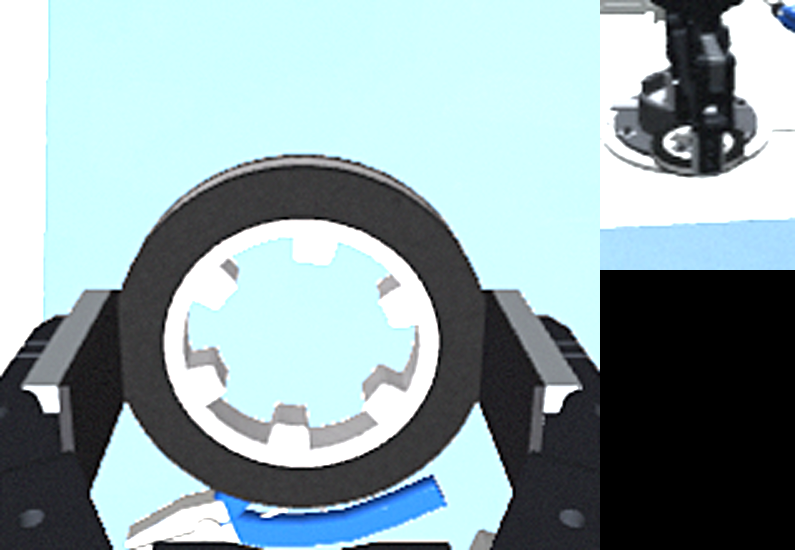

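Disc is held flat between the pads, teeth clearly visible, the bore clear. Next I compute its pose in the hand and the move to above the hub.

```bash
cat >> m.py <<'E'
from scipy.spatial.transform import Rotation as Ro
from scipy.optimize import brentq
def fit(P):
    A=np.c_[2*P,np.ones(len(P))]; x=np.linalg.lstsq(A,(P**2).sum(1),rcond=None)[0]; return x[:2],np.sqrt(x[2]+x[:2]@x[:2])
def held(d,tcp,Rin=.0254):
    hsv=cv2.cvtColor(d['img'],cv2.COLOR_BGR2HSV)
    u0=proj(d,tcp-[0,0,.004])[0]
    m=((hsv[...,2]<70)*255).astype(np.uint8); cs,h=cv2.findContours(m,cv2.RETR_CCOMP,cv2.CHAIN_APPROX_NONE)
    c=max((c for c,hh in zip(cs,h[0]) if hh[3]>=0 and cv2.pointPolygonTest(c,(float(u0[0]),float(u0[1])),False)>=0),key=cv2.contourArea)
    H=cv2.convexHull(c)[:,0].astype(float); H=c[:,0].astype(float)
    f=lambda z: fit(onplane(d,H,z)[:,:2])[1]-Rin
    z=brentq(f,tcp[2]-.05,tcp[2]+.03); ce,_=fit(onplane(d,H,z)[:,:2])
    u,v=np.meshgrid(np.arange(512),np.arange(384)); P=onplane(d,np.c_[u.ravel(),v.ravel()],z)[:,:2]-ce
    return ce,z,P,hsv
E
python3 - <<'E'
from m import *
s=manip.state(); t=s['tool_pos']; d=snap('wrist','w8'); s2=manip.state(); print(t,s2['tool_pos'],s2['tool_rot'])
t=s['tool_pos'];q=s2['tool_rot']
ce,z,P,hsv=held(d,t); T=Ro.from_quat([*q[1:],q[0]])
print('disc top',ce,z,'in tool',T.inv().apply(np.r_[ce,z]-t))
r=np.hypot(*P.T); th=np.arctan2(P[:,1],P[:,0]); S=hsv[...,1].ravel();V=hsv[...,2].ravel()
for a,b in((.0172,.020),(.018,.0205)):
  m=(r>a)&(r<b); w=(S[m]<60)&(V[m]>90); F=np.sum(w*np.exp(6j*th[m])); print(np.degrees(np.angle(F)/6),abs(F)/w.sum(),w.mean())
x=T.apply([1,0,0]); print('tool x angle',np.degrees(np.arctan2(x[1],x[0])), 'disc size z at R+-', held(d,t,.026)[1])
E
```

```text
[0.55586321 0.40306958 0.13305999] [0.55568702 0.40295491 0.13241558] [-0.00218796 -0.05597089  0.99842941 -0.00108449]
disc top [0.55578893 0.40343275] 0.12491567458307413 in tool [-3.34535380e-06  3.84841895e-04  8.14365738e-03]
-0.3554372504854619 0.2748851953602434 0.6574663835810333
-0.18807530435829506 0.25156529303725833 0.6787086856264412
tool x angle -173.58308333797893 disc size z at R+- 0.12178585519089227
```

>>> {"method": "move_arm", "body": {"rows": [[0.6,-4,0,0,0,0,-1],[0.6,-4,0,0,0,0,-1],[0.6,-4,0,0,0,0,-1],[0.6,-4,0,0,0,0,-1],[0.6,-4,0,0,0,0,-1],[0.6,-4,0,0,0,0,-1],[0,0,0,0,0,7,-1],[0,0,2,0,0,0,-1],[0,0,1.2,0,0,0,-1],[0,0,0,0,0,0,-1],[0,0,0,0,0,0,-1],[0,0,0,0,0,0,-1],[0,0,0,0,0,0,-1]]}}

```text
time: 8.78
tool_pos: [0.5487, 0.1619, 0.1038]
tool_rot: [0.0, 0.005, 1.0, 0.0]
contact_force: [0.7, -0.2, -2.0]
gripper_width: 0.758
grasp_force: 67.7
```

Run:
```python
from m import *
for k in range(2):
    s=manip.state(); t=s['tool_pos']; q=s['tool_rot']; d=snap('wrist',f'w9{k}')
    T=Ro.from_quat([*q[1:],q[0]]); x=T.apply([1,0,0]); zz=T.apply([0,0,1]); print(s['time'],t,zz,s['contact_force'],'ang',np.degrees(np.arctan2(x[1],x[0])))
ce,z,P,hsv=held(d,t); print('disc',ce,z,T.inv().apply(np.r_[ce,z]-t))
# hub hole: darkest blob inside the bore
g=cv2.cvtColor(d['img'],cv2.COLOR_BGR2GRAY); pr=proj(d,[.5475,.1597,.068])[0]; print('pred hole',pr)
u,v=np.meshgrid(np.arange(512),np.arange(384)); m=((np.hypot(u-pr[0],v-pr[1])<9)&(g<60)).astype(np.uint8)
n,l,st,cc=cv2.connectedComponentsWithStats(m)
for i in range(1,n):
    if st[i,4]>10: print(st[i],cc[i],onplane(d,cc[i],.068))
x0,y0=(pr-14).astype(int); print(g[y0:y0+28:2,x0:x0+28:2])
```

```text
8.7833 [0.54866396 0.16187647 0.10383846] [ 7.67818619e-04  9.09951036e-05 -9.99999701e-01] [ 0.72798103 -0.15773178 -2.02010199] ang 179.47536380634875
8.8333 [0.54884519 0.16184573 0.10414425] [ 1.30268516e-03  1.83704823e-04 -9.99999135e-01] [ 0.65921517  0.45942508 -1.94914591] ang 179.46816911696735
disc [0.54877789 0.16208963] 0.09609836841134373 [8.00238404e-05 2.41689388e-04 8.04583326e-03]
pred hole [255.64094954 232.03941841]
[247 224  17  14 178] [254.79775281 230.42696629] [[0.54655386 0.15925652 0.068     ]]
[[166 161 172 171 166 168 161 160 174 218 221 223 220 216]
 [170 172 161 166 166 162 163 163 174 217 220 223 222 218]
 [169 171 165 172 155 143 139 133 158 213 224 223 225 220]
 [171 167 167 120 109  44  19  20  45 170 176 189 198 210]
 [167 167 128  88  25  32  30  30  34  23  59 145 165 162]
 [168 129 100  25  32  34  33  32  34  33  27  95 143 166]
 [150 125  65  32  35  35  34  32  33  34  30  28 148 152]
 [152 129  53  35  34  34  33  33  32  36  31  48 133 141]
 [138 132  69  56  34  32  35  33  32  29  52  76 142 150]
 [159 133 104  61  63  52  39  37  42  64  76  84 150 157]
 [167 135 140  76  59  69  69  71  70  75  75 140 147 164]
 [169 156 133 135 105  62  60  65  63  97 139 148 150 166]
 [166 171 133 130 138 138 129 123 138 147 146 151 167 169]
 [167 155 169 163 142 133 135 136 138 148 157 152 169 168]]
```

Run:
```python
from m import *
u,v=np.meshgrid(np.arange(512),np.arange(384)); UV=np.c_[u.ravel(),v.ravel()]
for n,rs in (('w2',(.0145,.0165,.0185)),('w3',(.0145,.0165,.0185)),('w4',(.0145,.0165,.0185)),('w91',(.0145,.0155))):
    d=np.load(f'pics/{n}.npz'); g=cv2.cvtColor(d['img'],cv2.COLOR_BGR2GRAY); c=np.array([.5472,.1597])
    for _ in range(3):
        P=onplane(d,UV,.068)[:,:2]; m=((np.hypot(*(P-c).T)<.0075)&(g.ravel()<112)).reshape(g.shape).astype(np.uint8)
        k,l,st,cc=cv2.connectedComponentsWithStats(m); i=1+np.argmax(st[1:,4]); ct=np.argwhere(l==i)[:,::-1]
        (ex,ey),ax,an=cv2.fitEllipse(cv2.findContours((l==i).astype(np.uint8),0,cv2.CHAIN_APPROX_NONE)[0][0]); c=onplane(d,(ex,ey),.068)[0,:2]
    out=[]
    Q=onplane(d,UV,.067)[:,:2]-c; r=np.hypot(*Q.T); th=np.arctan2(Q[:,1],Q[:,0])
    for a in rs:
        m=(r>a)&(r<a+.0015); w=(g.ravel()[m]).astype(float); w-=w.mean(); F=np.sum(w*np.exp(6j*th[m])); out.append((round(np.degrees(np.angle(F)/6),1),round(abs(F)/np.abs(w).sum(),2)))
    print(n,c,st[i,4],out)
```

```text
w2 [0.54772027 0.15871006] 95 [(np.float64(22.3), np.float64(0.57)), (np.float64(22.4), np.float64(0.41)), (np.float64(23.4), np.float64(0.21))]
w3 [0.54786537 0.15927289] 331 [(np.float64(22.7), np.float64(0.69)), (np.float64(22.8), np.float64(0.55)), (np.float64(20.0), np.float64(0.09))]
w4 [0.54742003 0.15944052] 561 [(np.float64(23.0), np.float64(0.46)), (np.float64(22.5), np.float64(0.32)), (np.float64(0.6), np.float64(0.03))]
w91 [0.54751439 0.15895602] 305 [(np.float64(16.4), np.float64(0.22)), (np.float64(12.3), np.float64(0.23))]
```

>>> {"method": "move_arm", "body": {"rows": [[0.13,-0.3,0,0,0,0,-1],[0,0,1.3,0,0,0,-1],[0,0,0,0,0,0,-1],[0,0,0,0,0,0,-1],[0,0,0,0,0,0,-1],[0,0,0,0,0,0,-1]]}}

```text
time: 9.38
tool_pos: [0.547, 0.1583, 0.0903]
tool_rot: [-0.0, 0.005, 1.0, 0.0]
contact_force: [-0.2, -0.7, -0.9]
gripper_width: 0.757
grasp_force: 67.7
```

```bash
cat > n.py <<'E'
from m import *
import sys
s=manip.state(); t=s['tool_pos']; q=s['tool_rot']; d=snap('wrist',sys.argv[1]); g=cv2.cvtColor(d['img'],cv2.COLOR_BGR2GRAY)
T=Ro.from_quat([*q[1:],q[0]]); print(s['time'],t,T.apply([0,0,1]),s['contact_force'],s['ft_torque'])
ce,z,P,hsv=held(d,t); print('disc',ce,z)
u,v=np.meshgrid(np.arange(512),np.arange(384)); P=onplane(d,np.c_[u.ravel(),v.ravel()],.068)[:,:2]; c=np.array([.5475,.1591])
for _ in range(3):
    m=((np.hypot(*(P-c).T)<.0075)&(g.ravel()<112)).reshape(g.shape).astype(np.uint8)
    k,l,st,cc=cv2.connectedComponentsWithStats(m); i=1+np.argmax(st[1:,4])
    (ex,ey),ax,an=cv2.fitEllipse(cv2.findContours((l==i).astype(np.uint8),0,cv2.CHAIN_APPROX_NONE)[0][0]); c=onplane(d,(ex,ey),.068)[0,:2]
print('hub',c,'disc-hub mm',(ce-c)*1e3)
E
python3 n.py wa
```

```text
9.3833 [0.54703092 0.1583084  0.09028577] [-6.61104795e-06  9.26836540e-06 -1.00000000e+00] [-0.16480529 -0.74465954 -0.94119796] [ 0.00930286 -0.01533338  0.04143999]
disc [0.546973   0.15854147] 0.08225177694397069
hub [0.54752708 0.15889213] disc-hub mm [-0.55408223 -0.35065772]
```

>>> {"method": "move_arm", "body": {"rows": [[-0.05,0.03,0.2,0,0,0,-1],[0,0,0.2,0,0,0,-1],[0,0,0.2,0,0,0,-1],[0,0,0.2,0,0,0,-1],[0,0,0,0,0,0,-1],[0,0,0,0,0,0,-1]]}}

```text
time: 9.93
tool_pos: [0.5474, 0.1586, 0.0821]
tool_rot: [-0.0, 0.005, 1.0, -0.0]
contact_force: [0.2, -0.5, -2.7]
gripper_width: 0.76
grasp_force: 67.7
```

```bash
python3 n.py wb
```

```text
9.9333 [0.54737294 0.15858122 0.08208331] [-3.52374330e-04 -4.84158498e-05 -9.99999937e-01] [ 0.20261315 -0.54780726 -2.74502545] [-0.01897625 -0.00622073  0.02211611]
disc [0.54730926 0.15882265] 0.07402958029089798
hub [0.54747789 0.15887032] disc-hub mm [-0.16863584 -0.04767158]
```

>>> {"method": "move_arm", "body": {"rows": [[0,0,0.2,0,0,0,-1],[0,0,0.2,0,0,0,-1],[0,0,0.2,0,0,0,-1],[0,0,0.2,0,0,0,-1],[0,0,0,0,0,0,-1],[0,0,0,0,0,0,-1]]}}

```text
time: 10.48
tool_pos: [0.5481, 0.1586, 0.0745]
tool_rot: [0.001, 0.005, 1.0, 0.0]
contact_force: [4.2, -0.2, -2.7]
gripper_width: 0.757
grasp_force: 67.6
```

```bash
python3 n.py wc
```

```text
10.4833 [0.54806486 0.15862725 0.07447231] [ 1.45668391e-03  1.71205064e-04 -9.99998924e-01] [ 4.17578137 -0.22255235 -2.66805088] [ 0.02688209 -0.52786903 -0.0488706 ]
disc [0.54804353 0.15889782] 0.06644405072969115
hub [0.54750009 0.15893519] disc-hub mm [ 0.54344569 -0.03736247]
```

The disc's top is now below the hub top, with only 4 N sideways, so the teeth are in the splines. I'll release and back off.

>>> {"method": "move_arm", "body": {"rows": [[0,0,0,0,0,0,1],[0,0,0,0,0,0,1],[0,0,0,0,0,0,1],[0,0,0,0,0,0,1],[0,0,0,0,0,0,1],[0,0,-2,0,0,0,1],[0,0,-4,0,0,0,1],[0,0,-4,0,0,0,1],[2,0,-2,0,0,0,1],[2,0,0,0,0,0,1],[0,0,0,0,0,0,1],[0,0,0,0,0,0,1],[0,0,0,0,0,0,1]]}}

```text
time: 11.62
tool_pos: [0.5073, 0.1589, 0.1936]
tool_rot: [-0.0, 0.005, 1.0, -0.0]
contact_force: [0.1, 0.4, 0.0]
gripper_width: 1.001
grasp_force: 0.0
```

Run:
```python
from m import *
s=manip.state(); d=snap('wrist','wd'); print(s['time'],s['tool_pos'],s['contact_force'],s['gripper_width'])
g=cv2.cvtColor(d['img'],cv2.COLOR_BGR2GRAY)
hub=np.array([.5475,.159])
# polar profile of grey level for planes at disc-top heights: seated 42 mm, plate tabs at 32 mm
a=np.radians(np.arange(0,360,3))
for z in (.042,.062):
    print(z,[int(np.median([g[int(round(p[1])),int(round(p[0]))] for p in proj(d,np.c_[hub[0]+r*np.cos(a),hub[1]+r*np.sin(a),np.full(len(a),z)]) ])) for r in np.arange(.016,.048,.001)])
# white/dark boundary circle in image: inner lining edge, fit with R=.0254 -> height
m=((g<70)*255).astype(np.uint8); p=proj(d,[*hub,.05])[0]; print(p)
cs,h=cv2.findContours(m,cv2.RETR_CCOMP,cv2.CHAIN_APPROX_NONE)
for c,hh in zip(cs,h[0]):
    if cv2.contourArea(c)>400 and cv2.pointPolygonTest(c,(float(p[0]),float(p[1])),False)>=0:
        print(hh[3],cv2.contourArea(c),cv2.boundingRect(c),[(z,*[np.round(q,4) for q in fit(onplane(d,c[:,0],z)[:,:2])]) for z in (.042,.05,.062)])
```

```text
11.6167 [0.50733761 0.15893127 0.19357708] [0.08786243 0.40844885 0.00735919] 1.0013591312363836
0.042 [56, 74, 104, 114, 122, 127, 138, 183, 148, 79, 17, 24, 25, 24, 24, 24, 23, 22, 48, 67, 64, 60, 57, 50, 65, 67, 69, 68, 69, 69, 69, 69]
0.062 [117, 111, 66, 53, 56, 58, 53, 50, 48, 45, 31, 31, 31, 30, 29, 27, 27, 28, 31, 46, 63, 67, 68, 69, 70, 69, 71, 70, 71, 71, 72, 72]
[260.43615774 227.08644368]
```

Run:
```python
from m import *
d=np.load('pics/wd.npz'); g=cv2.GaussianBlur(cv2.cvtColor(d['img'],cv2.COLOR_BGR2GRAY),(0,0),.6).astype(np.float32); hub=np.array([.5475,.159])
a=np.radians(np.arange(0,360,2)); r=np.arange(.021,.031,.0002); R,A=np.meshgrid(r,a)
for z in (.038,.042,.046,.052,.060):
    p=proj(d,np.c_[hub[0]+(R*np.cos(A)).ravel(),hub[1]+(R*np.sin(A)).ravel(),np.full(R.size,z)]).astype(np.float32).reshape(R.shape+(2,))
    I=cv2.remap(g,p[...,0],p[...,1],cv2.INTER_LINEAR)
    D=np.diff(I,axis=1); k=D.argmin(1); ok=D.min(1)<-6
    P=hub+np.c_[r[k]*np.cos(a),r[k]*np.sin(a)]; P=P[ok]
    c,rr=fit(P); e=np.abs(np.hypot(*(P-c).T)-rr); P=P[e<.001]; c,rr=fit(P); el=cv2.fitEllipse((P*1e5).astype(np.float32))[1]
    print(z,ok.sum(),len(P),(c-hub)*1e3,rr,np.std(np.hypot(*(P-c).T)-rr),'ellipse mm',el[0]/200,el[1]/200)
# plate tabs at slot angles: brightness along r at z=.032 vs rim
for t in (-8,112,232):
    q=np.radians(t); rr=np.arange(.05,.08,.002); p=proj(d,np.c_[.5475+rr*np.cos(q),.159+rr*np.sin(q),np.full(len(rr),.032)])
    print(t,[int(g[int(round(y)),int(round(x))]) if 0<=y<384 and 0<=x<512 else None for x,y in p])
```

```text
0.038 161 142 [ 1.78769483 -0.10254912] 0.025070133648634533 0.0003450036550286346 ellipse mm 24.935146484375 25.2850927734375
0.042 163 131 [ 0.28963958 -0.0942096 ] 0.024804645470858665 0.0003516947447736701 ellipse mm 24.63451904296875 25.1685107421875
0.046 173 90 [-0.14608982 -0.13701778] 0.025171562711388 0.00044970970792653826 ellipse mm 24.6422314453125 25.7066259765625
0.052 172 88 [-2.58756722 -0.12946831] 0.02455778268123914 0.00040247595098096115 ellipse mm 24.08792236328125 25.085732421875
0.06 130 47 [-5.82734413 -0.02349848] 0.023801433556387423 0.00034379426945881466 ellipse mm 23.60126220703125 24.9009765625
-8 [133, 132, 135, 134, 132, 131, 132, 133, 133, 133, 132, 130, 153, 190, 187]
112 [134, 136, 132, 134, 135, 135, 134, 136, 137, 137, 135, 174, 175, 176, 174]
232 [132, 133, 139, 140, 140, 138, 137, 136, 137, 138, 131, 178, 182, 180, 183]
```

The disc's lining edge is concentric with the hub to 0.3 mm only on the z = 42 mm plane, which is the seated height. All three tabs end at r = 72 mm on the z = 32 mm plane at the slot angles. Handing in.

```bash
python3 -c "
from plant import manip; print(manip.job_done())"
```

```text
the job is handed in; nothing more can be done
None
```

I handed the job in at about 12 s: by camera measurement the separator plate lies in its slots and the toothed disc is seated on it, but the hand-in returned no verdict.

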